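# Seat a board carrier on a test jig's hidden pin and hold it pressed

### The job

First brush the test jig's contacts: pull the red-handled spring lever all the way towards the robot side of the jig until it stops, then ease it slowly back to rest, never letting it snap back. Then take the board carrier by its heat sink, lay it between the jig's white rails, slide it along until the hole hidden underneath drops over the locating pin, and press it fully down on the sprung contact bed. Finish while still holding the carrier pressed down, with everything else on the table left where it was.

Things in the scene. Friction and masses are not known exactly. Their poses are not given: they have to be found in the camera images.
- jig: Test jig, fixed: aluminium base 200 (x) x 130 (y) x 28 mm high. Origin: centre of the underside, z up, x along the rails (away from the robot at yaw 0), y to the lever side. Two white rails along x (x -83 to +67 mm) stand either side of the bed; the channel between them is 91 mm wide, centred on y = 0; rail tops 52 mm above the table.
- bed_center (a point): Middle of the black contact bed's top, 36 mm above the table at rest, above the jig's origin. A 10 mm steel locating pin with a tapered tip stands up through the bed on the jig's line y = 0, its tip 42 mm above the table. The pin is adjustable: it stands anywhere from x = -12 to +12 mm of this point, differently each time, and is not measured.
- bed (a joint): Sprung contact bed: how far it is pressed down, 0 (rest) to 0.005 m (stop). It takes about 4 N to start moving and 10 N to reach the stop.
- lever (a joint): Spring lever of the jig: 0 at rest, leaning 0.436 rad from vertical towards the jig's +x; grows to 0.9 rad (stop) as its grip is pulled towards the jig's -x. The spring pulls it back with about 4 to 7 N at the grip; let go, it snaps back.
- lever_grip (a point): Centre of the red barrel grip across the top of the lever: a cylinder 26 mm in diameter and 36 mm long, its axis along the jig's y (pinch it end to end, or hook it). It moves in the jig's x-z plane on a circle of 120 mm radius about the pivot; a 10 mm steel rod runs from it down to the pivot. At rest it is 159 mm above the table.
- lever_pivot (a point): Lever's pivot, on the jig at x = 0, y = +100 mm, 50 mm above the table; the axis is the jig's y.
- brush (a point): Middle of the blue brush bar (12 mm wide in x) that spans the jig's channel, 44 to 66 mm above the table; parked at jig x = +86 mm, it sweeps towards -x as the lever is pulled and returns with it.
- carrier_center (a point): Board carrier, loose, about 0.22 kg: black plate 110 (x) x 84 (y) x 13 mm, a 2 mm green circuit board on it, and in the middle a heat sink 44 (x) x 30 (y) mm from 15 to 51 mm above the underside: grip its 30 mm width. Board parts up to 13 mm tall lie over 34 mm from the middle in x. Point: on the middle axis, 25.5 mm above the underside; axes as the plate's.
- carrier_hole (a point): Middle of the carrier's underside: mouth of the hole for the pin, 14 (x) x 20 (y) mm, 13 mm deep, hidden under the heat sink. The carrier fits with its x along the jig's x, either way round. This point is 42 mm above the table while the carrier rides on the pin's tip, 36 mm when dropped on, 31 mm when fully pressed.
- tin (a point): Bystander: small open steel tin of parts, 75 x 65 x 25 mm; point in its middle. It and the carrier swap places from run to run.
- bottle: Bystander: green glass bottle, 62 mm in diameter, 220 mm tall; origin under its centre.
- cup: Bystander: white plastic cup, 76 mm in diameter, 110 mm tall; origin under its centre.
- fan: Bystander: square cooling fan lying flat, 80 x 80 x 25 mm; origin under its centre.
- pliers: Bystander: red-handled pliers lying flat, about 120 mm long; origin under the joint.
- spool: Bystander: orange wire spool, 56 mm in diameter, 41 mm tall; origin under its centre.
- screwdriver: Bystander: yellow screwdriver lying flat.
There are look-alikes about, which are no part of the job. Leave any turquoise or yellow look-alike of the part that bears carrier_center alone.

How it is judged (in metres and radians):
On the way, in this order (a step that is already met when the one before it is completed fails the run):
1. the lever is pulled through its stroke (beyond 0.8 rad of 0.9) (value of joint lever above 0.8 rad), for 0.1 s.
2. the lever is back at rest (within 0.06 rad) (value of joint lever below 0.06 rad), for 0.2 s.
3. the carrier has dropped over the pin between the rails (z of carrier_center in the frame of jig below 0.0635 m and x of carrier_center in the frame of jig between -0.018 and 0.018 m and y of carrier_center in the frame of jig between -0.008 and 0.008 m and angle between carrier_center's own z axis and vertical below 0.06 rad), for 0.1 s.
At the end, for the whole second after the job is handed in: Ends holding: the fingers hold the carrier (over 5 N), which sits on the pin between the rails, level (0.06 rad) and square to the jig (0.12 rad), its underside under 33 mm above the table, the bed pressed more than 3.5 of its 5 mm, and the lever at rest (within 0.06 rad) (value of joint bed above 0.0035 m and value of joint lever below 0.06 rad and z of carrier_center in the frame of jig below 0.0585 m and x of carrier_center in the frame of jig between -0.018 and 0.018 m and y of carrier_center in the frame of jig between -0.008 and 0.008 m and angle between carrier_center's own z axis and vertical below 0.06 rad and angle between the x axis of carrier_center and the x axis of jig, either way round below 0.12 rad and contact force between the fingers and carrier above 5 N); the arm keeps its last pose, push and grip.
It fails at once if the lever snaps back (faster than 1.5 rad/s while more than 0.12 rad from rest) (value of joint lever above 0.12 rad and velocity of joint lever below -1.5 rad/s).
It fails at once if a bystander is moved more than 30 mm (distance of any of tin, bottle, cup, fan, pliers, spool, screwdriver from where it was at the start of the episode above 0.03 m).
It also fails if it takes over 67 s, if anything falls off the work surface, if the arm or the gripper's body presses on something with over 40 N, if the wrist force passes 120 N, or if a joint passes its speed limit or range.

### The arm

A 6-joint arm with a two-finger parallel gripper is mounted at the origin on the work surface. World frame = base frame: x ahead of the robot, y to its left, z up, the work surface at z = 0. Lengths are in mm, angles in degrees, forces in N, time in s.
With the tool pointing down it reaches from about 300 to 850 mm from the base axis. Payload 4.2 kg.
Tool frame: the origin (TCP) lies at the centre of the arm's flange, where the gripper is bolted on; the fingertips stand 191 mm ahead of it and the grasp point (between the pads) lies 172 mm ahead of it; y points along the fingers, x is the direction in which the jaws open and shut, and the axes are right-handed (so a half turn about y gives the same grasp; the last joint's range is limited). The gripper opens to 91 mm and grips with 3 to 60 N. Pads are 32 mm wide; open, the fingers measure 118 mm over their backs; the gripper's body (76 mm by 178 mm) begins 60 mm behind the grasp point.
Start: joints at [-69.5, 18.312, 89.639, -0, 72.044, -1.146], TCP at [212.102, -534.449, 404.776] pointing down, gripper open.
Joint ranges: [-177.97, 177.97], [-48.28, 115.42], [12.27, 149.76], [-77.06, 257.06], [2.81, 150.46], [-146.56, 146.56]. Speed limits (degrees/s): [147.25, 147.25, 180, 180, 180, 180].

### API

Orientations are given as [roll, pitch, yaw] about the fixed x, y, z axes, in that order (R = Rz(yaw) Ry(pitch) Rx(roll)).
In Python, from workcell import env gives the robot as it stands.
- The arm moves only by the tool carry_out, never from a script. Its argument "increments" is a list of rows, each a list of 3 entries, a list of its own where there are three numbers: the turn, a rotation vector about the tool's x, y, z in rad, then the shift along the tool's x, y, z in mm, then the closure, from 0 (fully open) to 1 (shut). In form: [[[wx, wy, wz], [dx, dy, dz], claw], ...]. A call has 1 to 10 rows; each row is the pose to reach, as a shift and turn from the pose commanded when the call began, along the tool's axes at that moment; what a row does not reach only later rows make up. A row lasts 1/12 s, in which the tool goes at most 41.7 mm and 7.16 degrees, less where a joint would pass 70% of its speed; a pose out of reach is approached as far as the arm can. A call with a gripper value outside its range is refused whole. The fingers move at their own pace and stop on an object; "force" is the grip in N (left out, the last holds). Time passes only in rows, so rows that repeat a pose let the fingers close. It gives the time, the measured TCP pose, the force and the opening at its end, in the units of the state.
- env.state(): the state, without advancing time (a new reading comes with each control period).
- env.grab_frame(name): name is "scene" or "side" or "wrist"; returns a dict with "frame" (480x640x3 uint8, blue, green, red), "z_map" (480x640 float32, mm along the optical axis (not along the pixel's ray), 0 where there is no reading), "camera_matrix" (3x3 intrinsics, pixels), "rvec" (rotation vector, rad) and "tvec" (3), from world to camera coordinates, as OpenCV has them; the wrist camera has in their place "hand_eye" (4x4, takes a point from camera to tool coordinates, whose origin is the TCP and whose axes are the tool frame's). Camera axes: x right, y down, z forward; pixel columns grow to the right and rows downward; lengths in mm; the calibration is good to about 2 mm. The wrist camera is an equidistant fisheye: a pixel r from the principal point sees the ray r / f radians off the axis. A picture is of the moment at which its call begins: read the wrist's pose just before it.
- env.job_done(): hands the job in, once; it reports no verdict.
The state is a dict: "time_s": time; "qpos": joint angles; "qvel": joint speeds; "effort": joint torques, N m; "ee_pos": TCP position; "ee_rot": TCP orientation; "force": force on the tool from outside, world axes, zero at the start; "torque": the same for the moment, N m; "gripper_width": finger opening in mm.
Only numpy, scipy, OpenCV 4.12 (cv2) and the standard library are available. Lean on these libraries where they do the work, as an engineer would, in place of code of your own. Each camera call takes 0.05 s, during which the arm holds its last target. There are 200 camera calls.

## Working session

There is one attempt and no reset: what is moved stays moved. The work goes in short steps, Python scripts to look and compute and a tool call to move; the robot and the scene stay as the last step left them, time stands still between calls to the robot, and variables do not carry over. Pictures are saved under pics/ and viewed, about 8 in all and at most 12, crops included, and the job is handed in when it is done.

Besides the shell and the picture viewer there is one more tool, called after "Emit:" as a command line: name --argument value ..., lists and objects as JSON in quotes. carry_out: Moves the arm, as the interface text tells. Its arguments: {"type":"object","properties":{"increments":{"type":"array","items":{"type":"array"}},"force":{"type":"number"}},"required":["increments"]}

```bash
ls; mkdir -p pics
cat > h.py <<'E'
import numpy as np, cv2, pickle
from workcell import env
np.set_printoptions(precision=1,suppress=True)
def cam(n):
    f=env.grab_frame(n); return f
def pts(f):
    K=f["camera_matrix"];R=cv2.Rodrigues(np.array(f["rvec"],float))[0];t=np.array(f["tvec"],float).ravel()
    z=f["z_map"];v,u=np.mgrid[:480,:640]
    P=np.stack([(u-K[0][2])/K[0][0]*z,(v-K[1][2])/K[1][1]*z,z],-1)
    W=(P-t)@R
    W[z==0]=np.nan
    return W
E
python3 - <<'E'
from h import *
print(env.state())
for n in("scene","side"):
    f=cam(n); pickle.dump(f,open(f"{n}0.pkl","wb")); cv2.imwrite(f"pics/{n}0.png",f["frame"])
    print(n,f["camera_matrix"],f["rvec"],f["tvec"])
E
```

```text
pics
{'time_s': 0.0, 'qpos': array([-69.5,  18.3,  89.7,  -0. ,  72. ,  -1.1]), 'qvel': array([-0. ,  0.1, -0. , -0.2, -0.1,  0. ]), 'effort': array([ -0. , -41.2, -23.2,   0.1,   0. ,  -0. ]), 'ee_pos': array([ 212.1, -534.3,  403.9]), 'ee_rot': array([-90. ,   0.1, -68.4]), 'force': array([ 0.4,  0.2, -0. ]), 'torque': array([-0.,  0.,  0.]), 'gripper_width': 90.87642903665562}
scene [[460.2   0.  325.1]
 [  0.  460.2 247.9]
 [  0.    0.    1. ]] [ 1.8  1.7 -0.7] [  -6.8 -298.3 1712.9]
side [[617.7   0.  326.3]
 [  0.  617.7 246.6]
 [  0.    0.    1. ]] [ 0.7 -2.7  1. ] [ 421.5  312.8 1333.4]
```

View pics/scene0.png

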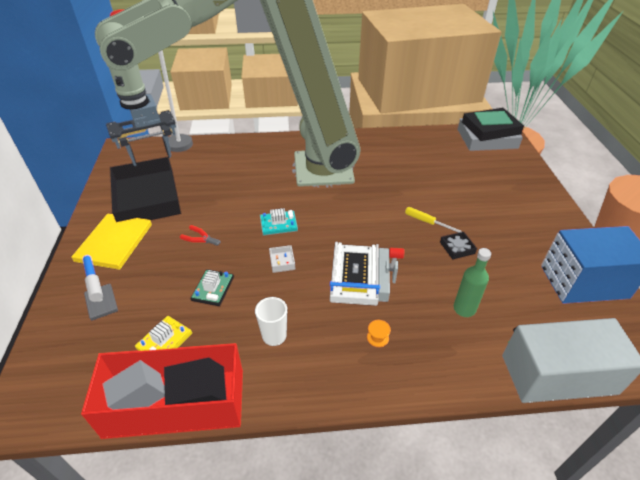

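View pics/side0.png

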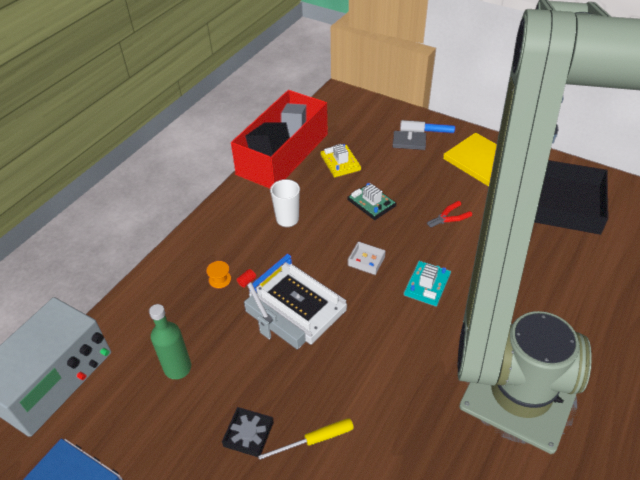

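The scene view shows the jig at about (358,272) with its red lever at (397,253), and the real carrier (black and green) at (212,287). The tin is at (282,259), with turquoise and yellow look-alikes at (279,221) and (163,335). The side view agrees: jig (295,300), carrier (372,200).

```bash
python3 - <<'E'
from h import *
for n,bj,bc,bg in(("scene",(325,235,395,310),(185,262,240,310),(385,240,410,265)),("side",(240,250,350,350),(340,175,402,222),(232,265,262,292))):
    f=pickle.load(open(n+"0.pkl","rb"));W=pts(f);hsv=cv2.cvtColor(f["frame"],cv2.COLOR_BGR2HSV);H,S,V=[hsv[...,i] for i in range(3)]
    def box(b):
        m=np.zeros((480,640),bool);m[b[1]:b[3],b[0]:b[2]]=1;return m
    def rect(p): 
        r=cv2.minAreaRect(p[:,:2].astype(np.float32));return r
    Z=W[...,2]
    m=box(bj)&(abs(Z-52)<6)&(S<50)&(V>150);p=W[m];print(n,"rails",len(p),rect(p),np.median(p[:,2]))
    m=box(bj)&(abs(Z-60)<14)&(H>95)&(H<130)&(S>130);p=W[m];print("brush",len(p),rect(p),p.mean(0))
    m=box(bg)&((H<8)|(H>172))&(S>150)&(V>80);p=W[m];print("grip",len(p),np.nanmean(p,0),np.nanmin(p,0),np.nanmax(p,0))
    m=box(bc)&(abs(Z-51)<5);p=W[m];print("sink top",len(p),rect(p),np.median(p,0))
    m=box(bc)&(Z>7)&(Z<60);p=W[m];print("carrier",len(p),rect(p))
    m=box(bc)&(Z>11)&(Z<19);p=W[m];print("board",len(p),rect(p))
    # table plane check
    m=(abs(Z)<10);print("table",np.median(Z[m]))
E
python3 - <<'E'
import cv2
import numpy as np
a=cv2.imread('pics/scene0.png');b=cv2.imread('pics/side0.png')
A=cv2.resize(a[225:325,180:420],None,fx=3.3,fy=3,interpolation=2)
B=cv2.resize(b[170:350,220:420],(400,300),interpolation=2)
C=cv2.resize(b[240:350,235:355],(392,300),interpolation=2)
cv2.imwrite('pics/crop.png',np.vstack([A,np.hstack([B,C])]))
E
```

```text
scene rails 239 ((552.7369384765625, 59.74251174926758), (150.78155517578125, 180.8368377685547), 79.67119598388672) 53.65722874877233
brush 209 ((629.5676879882812, 26.567951202392578), (130.30833435058594, 18.25979232788086), 81.38609313964844) [629.7  25.9  65.9]
grip 160 [598.9 137.2 148.9] [432.5 113.6  -3.7] [625.6 209.  176.3]
sink top 152 ((554.5596313476562, -360.8961486816406), (30.865930557250977, 49.83128356933594), 74.67132568359375) [ 556.5 -360.    52.5]
carrier 1007 ((554.9539184570312, -370.54705810546875), (159.485107421875, 143.94032287597656), 81.79191589355469)
board 497 ((555.4918823242188, -361.593994140625), (87.9225082397461, 115.3609619140625), 71.46797180175781)
table 1.89386115511847
side rails 470 ((540.494384765625, 76.91535186767578), (171.50222778320312, 151.21151733398438), 79.83558654785156) 50.98628419614202
brush 244 ((626.9739990234375, 27.470417022705078), (126.68302154541016, 18.747905731201172), 78.60967254638672) [625.7  24.4  64.2]
grip 240 [621.7 124.4 141.7] [595.    4.7  -5. ] [726.1 156.7 176.5]
sink top 128 ((554.5645141601562, -357.69696044921875), (33.71415328979492, 45.283966064453125), 69.19158935546875) [ 554.3 -356.4   50.1]
carrier 900 ((571.5320434570312, -350.5755615234375), (113.36109924316406, 190.74459838867188), 75.22034454345703)
board 406 ((553.9969482421875, -357.61029052734375), (86.56441497802734, 115.19054412841797), 71.02471160888672)
table -0.21305154832458614
```

View pics/crop.png

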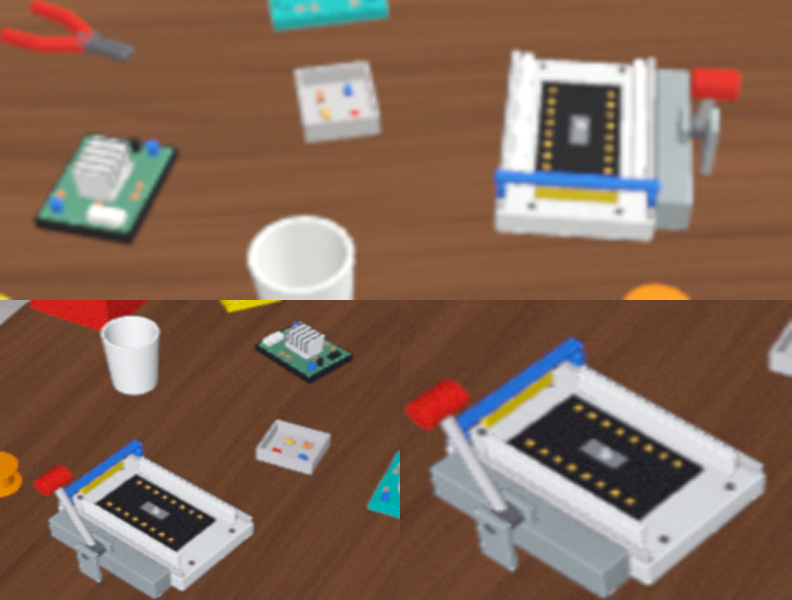

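The crops confirm it: the jig yaw is about −10° with a dark bed and the pin in a grey slot, and the carrier is free-standing. Next I refine the jig frame.

Run:
```python
from h import *
for n,bj,bg,bc in(("scene",(325,235,400,310),(388,246,406,260),(185,262,240,310)),("side",(240,250,350,350),(238,269,258,287),(340,175,402,222))):
    f=pickle.load(open(n+"0.pkl","rb"));W=pts(f);hsv=cv2.cvtColor(f["frame"],cv2.COLOR_BGR2HSV);H,S,V=[hsv[...,i] for i in range(3)]
    def box(b):
        m=np.zeros((480,640),bool);m[b[1]:b[3],b[0]:b[2]]=1;return m
    Z=W[...,2]
    # ray cast mask onto plane
    K=f["camera_matrix"];R=cv2.Rodrigues(np.array(f["rvec"],float))[0];t=np.array(f["tvec"],float).ravel();c=-R.T@t
    def cast(m,z):
        v,u=np.nonzero(m);d=np.stack([(u-K[0][2])/K[0][0],(v-K[1][2])/K[1][1],np.ones(len(u))],-1)@R
        return c+d*((z-c[2])/d[:,2])[:,None]
    m=box(bj)&(Z>40)&(Z<80)&(H>95)&(H<130)&(S>130)
    p=W[m];q=p[p[:,2]>58];print(n,"brush",cv2.minAreaRect(q[:,:2].astype(np.float32)))
    m=box(bj)&(V<70)&(Z>25)&(Z<50); m=cv2.morphologyEx(m.astype(np.uint8),cv2.MORPH_CLOSE,np.ones((7,7)))
    k,l,s,_=cv2.connectedComponentsWithStats(m);i=1+np.argmax(s[1:,4]);p=cast(l==i,36)
    print("bed",s[i],cv2.minAreaRect(p[:,:2].astype(np.float32)),np.nanmedian(W[l==i][:,2]))
    m=box(bj)&(Z>46)&(Z<58)&(S<50)&(V>120);p=W[m]
    for yaw in(-9,-10,-11):
        a=np.radians(yaw);X=p[:,:2]@np.array([[np.cos(a),-np.sin(a)],[np.sin(a),np.cos(a)]])
        print(yaw,np.histogram(X[:,1],bins=np.arange(60,220,5)))if yaw==-10 else 0
    m=box(bg)&((H<8)|(H>172))&(S>150)&(V>80)&(Z>100);p=W[m];print("grip",len(p),np.nanmean(p,0),cv2.minAreaRect(p[:,:2].astype(np.float32)),p.min(0),p.max(0))
    m=box(bc)&(Z>9)&(Z<21)&(H>50)&(H<95)&(S>70);p=W[m];print("board green",cv2.minAreaRect(p[:,:2].astype(np.float32)))
    # other objects positions: cup etc
    for nm,uv in dict(tin=(282,259),cup=(272,310),bottle=(475,280),spool=(379,330)).items():
        if n=="scene": print(nm,W[uv[1],uv[0]])
```

```text
scene brush ((628.884765625, 26.644020080566406), (130.3256378173828, 17.48965072631836), 81.94987487792969)
bed [343 253  24  29 577] ((537.8214721679688, 41.74401092529297), (64.1534423828125, 108.36158752441406), 81.12224578857422) 37.75598090384614
-10 (array([ 0,  0,  0,  3, 23, 66, 22,  0,  0,  0,  1,  2,  2,  2,  1,  0,  0,
        0,  1,  2,  1,  1,  1,  0, 49, 57,  2,  0,  0,  1,  2]), array([ 60,  65,  70,  75,  80,  85,  90,  95, 100, 105, 110, 115, 120,
       125, 130, 135, 140, 145, 150, 155, 160, 165, 170, 175, 180, 185,
       190, 195, 200, 205, 210, 215]))
grip 142 [616.5 131.3 167.6] ((613.2313232421875, 132.2256317138672), (36.09532928466797, 26.629638671875), 77.05167388916016) [596.8 113.6 150.3] [625.6 150.8 176.3]
board green ((557.4880981445312, -361.3562927246094), (81.48700714111328, 105.70587158203125), 72.6607437133789)
tin [ 461.6 -165.     6.4]
cup [ 695.2 -192.9   67. ]
bottle [705.2 312.6 144.8]
spool [763.8  71.1  45.5]
side brush ((627.320556640625, 27.39853286743164), (126.86253356933594, 17.909690856933594), 79.31181335449219)
bed [ 269  276   58   44 1237] ((541.9717407226562, 46.279319763183594), (69.15558624267578, 127.40916442871094), 79.92898559570312) 35.93299676444195
-10 (array([  0,   0,   0,   0,  10,  91, 110,   5,   0,   1,   1,   0,   0,
         0,   1,   2,   0,   0,   0,   1,   0,   0,   0,   0,  30, 103,
        96,   0,   0,   1,   3]), array([ 60,  65,  70,  75,  80,  85,  90,  95, 100, 105, 110, 115, 120,
       125, 130, 135, 140, 145, 150, 155, 160, 165, 170, 175, 180, 185,
       190, 195, 200, 205, 210, 215]))
grip 200 [607.1 138.2 166.2] ((609.1181030273438, 135.81845092773438), (39.7863883972168, 25.02024269104004), 81.16056823730469) [595.  116.4 148.4] [623.4 156.7 176.5]
board green ((553.1905517578125, -356.9820861816406), (84.86612701416016, 103.89814758300781), 70.68870544433594)
```

Emit:
carry_out --increments '[[[0,0.06,0],[-20,0,26],0],[[0,0.12,0],[-45,0,58],0],[[0,0.18,0],[-70,0,91],0],[[0,0.24,0],[-95,0,124],0],[[0,0.3,0],[-120,0,156],0],[[0,0.36,0],[-145,0,189],0],[[0,0.42,0],[-170,0,221],0],[[0,0.48,0],[-195,0,254],0],[[0,0.53,0],[-220,0,286],0],[[0,0.5524,0],[-240,0,312],0]]'

```text
time_s: 0.93
ee_pos: [414.2, -193.8, 404.6]
ee_rot: [-90.0, 0.0, -100.1]
force: [0.1, -0.7, -0.1]
gripper_width: 91.1
```

```bash
cat >> h.py <<'E'
from scipy.spatial.transform import Rotation as Ro
JO=np.array([543.6,43.3]);JY=-10.
def jig(x,y):
    a=np.radians(JY);return JO+np.array([x*np.cos(a)-y*np.sin(a),x*np.sin(a)+y*np.cos(a)])
def inc(p,yaw,show=True):
    s=env.state();R=Ro.from_euler('xyz',s["ee_rot"],degrees=True);T=Ro.from_euler('xyz',[-90,0,yaw],degrees=True)
    print("t",s["time_s"],"pos",s["ee_pos"],"rot",s["ee_rot"],"F",s["force"],"w",s["gripper_width"],"q",s["qpos"])
    print("turn",np.round((R.inv()*T).as_rotvec(),4),"shift",R.inv().apply(np.array(p)-s["ee_pos"]))
E
python3 - <<'E'
from h import *
g=jig(50.7,100);print(g);inc([*g,404],-100)
E
```

```text
[610.9 133. ]
t 0.9333 pos [ 414.2 -193.8  404.6] rot [ -90.     0.  -100.1] F [ 0.1 -0.7 -0.1] w 91.09329409131426 q [-26.5   7.7 104.    0.   68.4  73.5]
turn [ 0. -0. -0.] shift [-356.1    0.8  136.5]
```

Emit:
carry_out --increments '[[[0,0,0],[-36,0,14],0],[[0,0,0],[-73,0,28],0],[[0,0,0],[-110,0,42],0],[[0,0,0],[-147,0,56],0],[[0,0,0],[-184,0,70],0],[[0,0,0],[-221,0,84],0],[[0,0,0],[-258,0,98],0],[[0,0,0],[-295,0,112],0],[[0,0,0],[-330,0,126],0],[[0,0,0],[-358.5,0,137],0]]'

```text
time_s: 1.77
ee_pos: [611.7, 135.6, 404.0]
ee_rot: [-90.0, 0.0, -99.9]
force: [0.2, 0.3, -0.1]
gripper_width: 91.2
```

Run:
```python
from h import *
s=env.state();f=cam("wrist");pickle.dump((s,f),open("w1.pkl","wb"));cv2.imwrite("pics/w1.png",f["frame"])
print(f["camera_matrix"],f["hand_eye"])
g=jig(50.7,100);inc([*g,331],-100)
```

```text
[[371.6   0.  319.8]
 [  0.  371.6 241.7]
 [  0.    0.    1. ]] [[ 1.   0.   0.  -0.2]
 [ 0.  -0.3  1.  19.6]
 [ 0.  -1.  -0.3 74.3]
 [ 0.   0.   0.   1. ]]
t 1.8167 pos [613.8 139.2 403.5] rot [-89.9   0.3 -99.8] F [ 3.2  3.6 -0.4] w 91.05558905338503 q [ 11.7  23.3  82.2   0.2  74.3 111.4]
turn [-0.  0. -0.] shift [ 7.  72.4 -1.9]
```

View pics/w1.png

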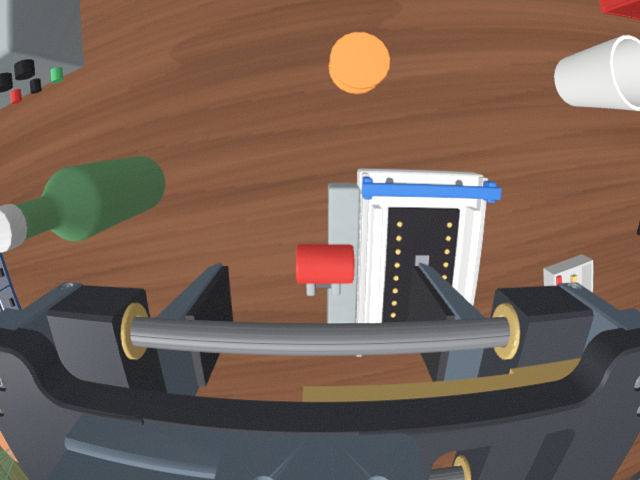

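The wrist view shows the red grip at (325,264), centred between the fingers (about 218 and 430). The bed's pin is visible at (422,261).

```bash
cat >> h.py <<'E'
def wpts(s,f):
    K=f["camera_matrix"];v,u=np.mgrid[:480,:640];x=(u-K[0][2])/K[0][0];y=(v-K[1][2])/K[1][1];r=np.hypot(x,y)+1e-9
    d=np.stack([np.sin(r)*x/r,np.sin(r)*y/r,np.cos(r)],-1)
    M=np.eye(4);M[:3,:3]=Ro.from_euler('xyz',s["ee_rot"],degrees=True).as_matrix();M[:3,3]=s["ee_pos"];M=M@np.array(f["hand_eye"])
    D=d@M[:3,:3].T;c=M[:3,3];W=c+D*(f["z_map"]/d[...,2])[...,None]
    return c,D,W
def onplane(c,D,z): return c+D*((z-c[2])/D[...,2])[...,None]
def injig(p):
    a=np.radians(JY);q=np.asarray(p)[...,:2]-JO;return np.stack([q[...,0]*np.cos(a)+q[...,1]*np.sin(a),-q[...,0]*np.sin(a)+q[...,1]*np.cos(a)],-1)
E
python3 - <<'E'
from h import *
for i in range(3): cam("wrist")
s=env.state();f=cam("wrist");pickle.dump((s,f),open("w2.pkl","wb"));c,D,W=wpts(s,f)
print(s["ee_pos"],s["ee_rot"],env.state()["ee_pos"])
im=f["frame"];hsv=cv2.cvtColor(im,cv2.COLOR_BGR2HSV);H,S,V=[hsv[...,i] for i in range(3)]
def box(b):
    m=np.zeros((480,640),bool);m[b[1]:b[3],b[0]:b[2]]=1;return m
m=box((285,235,365,292))&((H<8)|(H>172))&(S>150);p=W[m];p=p[p[:,2]>164]
print("grip",len(p),cv2.minAreaRect(injig(p).astype(np.float32)),p.max(0))
m=box((350,175,510,210))&(H>95)&(H<130)&(S>130);p=W[m];p=p[abs(p[:,2]-66)<3];print("brush",cv2.minAreaRect(injig(p).astype(np.float32)))
m=box((375,200,475,330))&(V<60);p=onplane(c,D,36)[m];q=injig(p);print("bed",cv2.minAreaRect(q.astype(np.float32)))
m=box((408,248,438,275))&(V>90);print("pin px",np.argwhere(m).min(0),np.argwhere(m).max(0),"36:",injig(onplane(c,D,36)[m]).min(0),injig(onplane(c,D,36)[m]).max(0),"z",np.median(W[m][:,2]),W[m][:,2].max())
Z=W[...,2];m=box((340,160,520,330))&(abs(Z-52)<4)&(S<60)&(V>120);q=injig(W[m]);print(np.histogram(q[:,1],bins=np.arange(-70,75,5)),q[:,0].max())
print(W[300,310:340:5,2])
cv2.imwrite("pics/pin.png",cv2.resize(im[160:340,330:530],(800,720),interpolation=2)[:600])
E
```

```text
[610.8 133.5 403.7] [-90.1  -0.1 -99.9] [610.4 132.6 404.1]
grip 1990 ((80.38784790039062, 99.41505432128906), (35.13480758666992, 88.67691040039062), 88.89277648925781) [684.  152.3 384. ]
brush ((83.6360092163086, 0.06841278076171875), (12.078458786010742, 132.93458557128906), 0.05832711234688759)
bed ((0.5661277770996094, -4.046985626220703), (123.43046569824219, 82.05728149414062), 0.883742094039917)
pin px [254 412] [274 437] 36: [ -7.6 -21.3] [14.2  7.4] z 37.47088185779086 383.97922346977873
(array([  0,   0,   1, 267, 470,   5,   0,   0,   0,   0,   0,   0,   0,
         0,   0,   0,   0,   0,   0,   0,   0,   0,   2, 537, 495,   2,
        10,   0]), array([-70, -65, -60, -55, -50, -45, -40, -35, -30, -25, -20, -15, -10,
        -5,   0,   5,  10,  15,  20,  25,  30,  35,  40,  45,  50,  55,
        60,  65,  70])) 93.75666072354558
[-0.1 -1.7 -0.2 24.5 40.9 40.1]
```

View pics/pin.png

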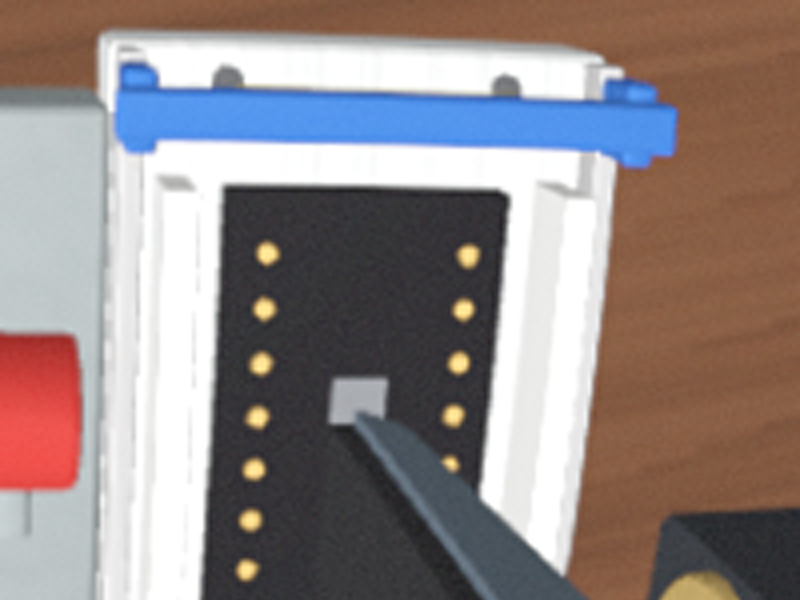

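Emit:
carry_out --force 30 --increments '[[[0,0,0],[0,15,0],0],[[0,0,0],[0,40,0],0],[[0,0,0],[0,65,0],0],[[0,0,0],[0,74,0],0],[[0,0,0],[0,74,0],0],[[0,0,0],[0,74,0],1],[[0,0,0],[0,74,0],1],[[0,0,0],[0,74,0],1],[[0,0,0],[0,74,0],1],[[0,0,0],[0,74,0],1]]'

```text
time_s: 2.85
ee_pos: [610.9, 133.0, 331.7]
ee_rot: [-89.9, 0.0, -100.0]
force: [0.5, -0.8, -0.3]
gripper_width: 60.8
```

Emit:
carry_out --increments '[[[0,0,0],[0,0,0],1],[[0,0,0],[0,0,0],1],[[0,0,0],[0,0,0],1],[[0,0,0],[0,0,0],1]]'

```text
time_s: 3.18
ee_pos: [610.7, 132.8, 330.8]
ee_rot: [-90.0, -0.0, -100.0]
force: [1.2, 0.5, 0.6]
gripper_width: 35.5
```

Emit:
carry_out --increments '[[[0,0,0],[0,-2.2,-5],1],[[0,0,0],[0,-4.1,-10],1],[[0,0,0],[0,-5.8,-15.1],1],[[0,0,0],[0,-7.3,-20.3],1],[[0,0,0],[0,-8.5,-25.6],1],[[0,0,0],[0,-9.6,-30.9],1],[[0,0,0],[0,-10.3,-36.2],1],[[0,0,0],[0,-10.9,-41.6],1],[[0,0,0],[0,-11.1,-47],1],[[0,0,0],[0,-11.2,-52.4],1]]'

```text
time_s: 4.02
ee_pos: [560.9, 141.4, 342.9]
ee_rot: [-89.4, 0.0, -100.0]
force: [7.2, -3.4, -1.9]
gripper_width: 36.1
```

Emit:
carry_out --increments '[[[0,0,0],[0,0.2,-5.4],1],[[0,0,0],[0,0.6,-10.8],1],[[0,0,0],[0,1.3,-16.1],1],[[0,0,0],[0,2.3,-21.4],1],[[0,0,0],[0,3.4,-26.7],1],[[0,0,0],[0,4.8,-31.9],1],[[0,0,0],[0,6.4,-37.1],1],[[0,0,0],[0,8.3,-42.1],1],[[0,0,0],[0,10.4,-47.1],1],[[0,0,0],[0,12.7,-52],1]]'

```text
time_s: 4.85
ee_pos: [509.9, 150.3, 333.8]
ee_rot: [-89.2, 0.1, -99.9]
force: [1.6, -6.3, 17.8]
gripper_width: 35.8
```

Emit:
carry_out --increments '[[[0,0,0],[0,0,0],1],[[0,0,0],[0,0,0],1],[[0,0,0],[0,0,0],1]]'

```text
time_s: 5.1
ee_pos: [509.4, 150.4, 333.4]
ee_rot: [-89.4, 0.0, -100.0]
force: [0.6, -5.9, 16.3]
gripper_width: 36.0
```

Run:
```python
from h import *
ims=[]
for n,b in(("scene",(320,225,430,310)),("side",(230,240,370,350))):
    f=cam(n);W=pts(f);hsv=cv2.cvtColor(f["frame"],cv2.COLOR_BGR2HSV);H,S,V=[hsv[...,i] for i in range(3)]
    B=np.zeros((480,640),bool);B[b[1]:b[3],b[0]:b[2]]=1
    m=B&((H<8)|(H>172))&(S>150)&(W[...,2]>100);print(n,"red",m.sum(),injig(W[m]).mean(0) if m.any() else 0,W[m][:,2].mean() if m.any() else 0)
    m=B&(H>95)&(H<130)&(S>130)&(W[...,2]>40)&(W[...,2]<80);print("brush",m.sum(),np.median(injig(W[m]),0))
    ims.append(cv2.resize(f["frame"][b[1]-30:b[3]+10,b[0]-40:b[2]+40],(400,300),interpolation=2))
cv2.imwrite("pics/lev.png",np.hstack(ims))
```

```text
scene red 103 [-32.8  99.1] 169.5422415169087
brush 133 [-43.7   3.6]
side red 33 [-59.8  97.8] 179.29701976272509
brush 295 [-49.5   7.1]
```

View pics/lev.png

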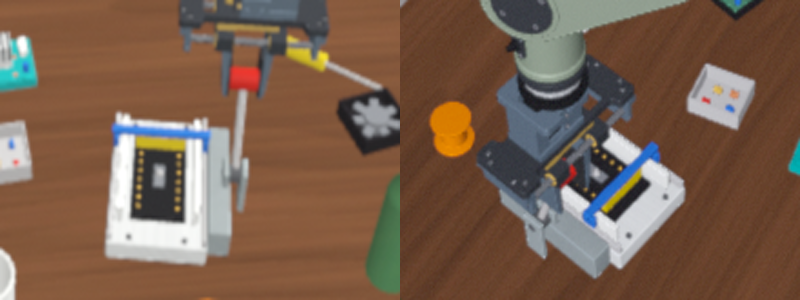

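The lever is over and the brush sits near the robot end of the bed. I pull 5 mm more to confirm the stop.

Emit:
carry_out --increments '[[[0,0,0],[0,0,-2],1],[[0,0,0],[0,0,-4],1],[[0,0,0],[0,0,-5],1],[[0,0,0],[0,0,-5],1]]'

```text
time_s: 5.53
ee_pos: [505.2, 151.2, 331.9]
ee_rot: [-89.3, 0.0, -99.9]
force: [6.7, -5.5, 6.0]
gripper_width: 35.9
```

Emit:
carry_out --increments '[[[0,0,0],[0,1,-2],1],[[0,0,0],[0,2,-4],1],[[0,0,0],[0,2,-6],1],[[0,0,0],[0,2,-6],1]]'

```text
time_s: 5.87
ee_pos: [499.4, 152.3, 329.3]
ee_rot: [-89.3, 0.0, -99.9]
force: [7.9, -5.0, 2.7]
gripper_width: 35.7
```

Run:
```python
from h import *
ims=[]
for n,b in(("scene",(320,225,430,310)),("side",(230,240,370,350))):
    f=cam(n);W=pts(f);hsv=cv2.cvtColor(f["frame"],cv2.COLOR_BGR2HSV);H,S,V=[hsv[...,i] for i in range(3)]
    B=np.zeros((480,640),bool);B[b[1]:b[3],b[0]:b[2]]=1
    m=B&((H<8)|(H>172))&(S>150)&(W[...,2]>100);print(n,"red",m.sum(),injig(W[m]).mean(0),W[m][:,2].mean(),np.argwhere(m).mean(0))
    m=B&(H>95)&(H<130)&(S>130)&(W[...,2]>40)&(W[...,2]<80);print("brush",m.sum(),np.median(injig(W[m]),0),np.argwhere(m).mean(0))
    ims.append(cv2.resize(f["frame"][b[1]-30:b[3]+10,b[0]-40:b[2]+40],(400,300),interpolation=2))
s=env.state();f=cam("wrist");c,D,W=wpts(s,f);hsv=cv2.cvtColor(f["frame"],cv2.COLOR_BGR2HSV);H,S,V=[hsv[...,i] for i in range(3)]
m=(H>95)&(H<130)&(S>150);m[:,:330]=0;print("wrist blue",m.sum(),np.argwhere(m).mean(0) if m.any() else 0)
m=((H<8)|(H>172))&(S>150);m[:150]=0;print("red",np.argwhere(m).min(0),np.argwhere(m).max(0))
cv2.imwrite("pics/w3.png",f["frame"])
print(s["force"],s["ee_pos"])
```

```text
scene red 81 [-40.9  98.8] 164.18614187485704 [227.5 395.3]
brush 162 [-58.3  -1.1] [246.3 356.5]
side red 17 [-67.9  95.2] 179.7436185122399 [297.8 287.1]
brush 298 [-62.7   8.5] [303.8 314.9]
wrist blue 2832 [253.5 451.2]
red [201 276] [322 612]
[ 7.6 -5.9  1.8] [499.5 152.3 329.4]
```

View pics/w3.png

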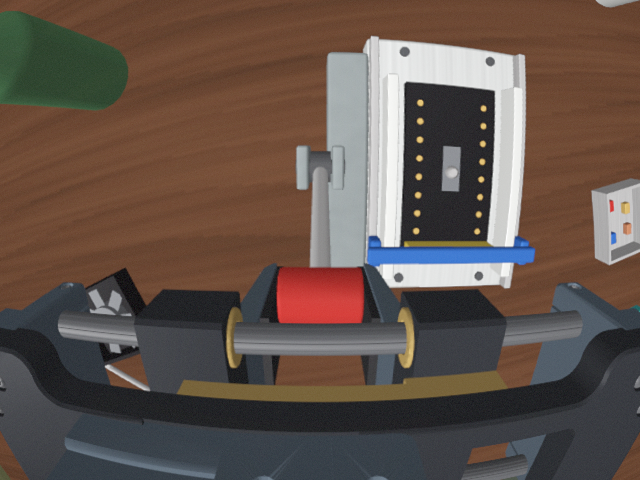

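The brush moved on with this pull, from jig x of about −46 to −60, so the lever wasn't at its stop yet and I continue. The pin tip now shows at (451,172) inside its grey slot.

Emit:
carry_out --increments '[[[0,0,0],[0,1,-2],1],[[0,0,0],[0,2,-4],1],[[0,0,0],[0,3,-6],1],[[0,0,0],[0,3,-6],1],[[0,0,0],[0,3,-6],1]]'

```text
time_s: 6.43
ee_pos: [494.5, 153.1, 327.2]
ee_rot: [-89.1, 0.0, -99.9]
force: [11.1, -7.6, 5.0]
gripper_width: 36.0
```

```bash
cat > b.py <<'E'
from h import *
for n,b in(("scene",(320,225,430,310)),("side",(230,240,370,350))):
    f=cam(n);W=pts(f);hsv=cv2.cvtColor(f["frame"],cv2.COLOR_BGR2HSV);H,S,V=[hsv[...,i] for i in range(3)]
    B=np.zeros((480,640),bool);B[b[1]:b[3],b[0]:b[2]]=1
    m=B&(H>95)&(H<130)&(S>130)&(W[...,2]>40)&(W[...,2]<80);print("brush",m.sum(),np.median(injig(W[m]),0))
E
python3 b.py
python3 - <<'E'
from h import *
s=env.state();f=cam("wrist");pickle.dump((s,f),open("w4.pkl","wb"));c,D,W=wpts(s,f)
print(s["ee_pos"],s["ee_rot"],s["force"])
hsv=cv2.cvtColor(f["frame"],cv2.COLOR_BGR2HSV);H,S,V=[hsv[...,i] for i in range(3)]
m=(H>95)&(H<130)&(S>150);m[:,:365]=0;p=W[m];p=p[abs(p[:,2]-66)<3];print("brush",cv2.minAreaRect(injig(p).astype(np.float32)))
m=((H<8)|(H>172))&(S>150);m[:220]=0;m[:,:260]=0;m[:,380:]=0;p=W[m];p=p[(p[:,2]>130)&(p[:,2]<200)];print("red",len(p),injig(p).min(0),injig(p).max(0),p[:,2].min(),p[:,2].max())
E
```

```text
brush 166 [-64.4  -0.1]
brush 294 [-69.3   6.8]
[494.5 153.1 327.2] [-89.1   0.  -99.9] [ 9.5 -7.3  5.3]
brush ((-69.12278747558594, 0.17565155029296875), (133.384521484375, 11.70418643951416), 89.9998779296875)
red 4820 [-69.2  80.3] [-42.9 119.5] 137.6915641435908 172.55384131352602
```

Emit:
carry_out --increments '[[[0,0,0],[0,1,-2],1],[[0,0,0],[0,2,-4],1],[[0,0,0],[0,2,-4],1],[[0,0,0],[0,2,-4],1]]'

```text
time_s: 6.92
ee_pos: [492.6, 153.3, 326.9]
ee_rot: [-88.6, 0.1, -99.9]
force: [16.8, -11.9, 9.1]
gripper_width: 36.0
```

```bash
python3 b.py
python3 - <<'E'
from h import *
s=env.state();print(s["ee_pos"],s["force"])
E
```

```text
brush 165 [-64.3   0.2]
brush 291 [-70.1   7.7]
[492.7 153.3 326.9] [ 17.1 -11.3   9.8]
```

The lever is at its stop: the force is rising and the brush is no longer moving. Next I ease it back along the arc.

Emit:
carry_out --increments '[[[0,0,0],[0,-1,2],1],[[0,0,0],[0,-2,4],1],[[0,0,0],[0,-3,6],1],[[0,0,0],[0,-5.3,10.9],1],[[0,0,0],[0,-7.4,15.9],1],[[0,0,0],[0,-9.3,20.9],1],[[0,0,0],[0,-10.9,26.1],1],[[0,0,0],[0,-12.3,31.3],1],[[0,0,0],[0,-13.4,36.6],1],[[0,0,0],[0,-14.4,41.9],1]]'

```text
time_s: 7.85
ee_pos: [528.9, 147.2, 338.0]
ee_rot: [-89.9, -0.0, -100.0]
force: [1.3, -3.4, 8.1]
gripper_width: 35.9
```

Emit:
carry_out --increments '[[[0,0,0],[0,-0.7,5.3],1],[[0,0,0],[0,-1.1,10.7],1],[[0,0,0],[0,-1.3,16.1],1],[[0,0,0],[0,-1.2,21.5],1],[[0,0,0],[0,-1,26.9],1],[[0,0,0],[0,-0.4,32.3],1],[[0,0,0],[0,0.3,37.6],1],[[0,0,0],[0,1.4,42.9],1],[[0,0,0],[0,1.4,42.9],1]]'

```text
time_s: 8.6
ee_pos: [572.5, 139.5, 336.9]
ee_rot: [-89.7, 0.0, -100.0]
force: [3.6, -3.1, 6.6]
gripper_width: 35.8
```

```bash
python3 b.py
```

```text
brush 195 [49.7 -1.6]
brush 261 [43.6  3.3]
```

Emit:
carry_out --increments '[[[0,0,0],[0,0.6,2.7],1],[[0,0,0],[0,1.2,5.3],1],[[0,0,0],[0,2,8],1],[[0,0,0],[0,2.7,10.5],1],[[0,0,0],[0,4.4,15.6],1],[[0,0,0],[0,6.3,20.6],1],[[0,0,0],[0,8.5,25.6],1],[[0,0,0],[0,9.5,28],1],[[0,0,0],[0,9.5,28],1]]'

```text
time_s: 9.45
ee_pos: [598.6, 134.9, 328.1]
ee_rot: [-89.9, 0.0, -100.0]
force: [-2.4, -2.9, 13.2]
gripper_width: 35.9
```

```bash
python3 b.py
```

```text
brush 212 [88.8 -2.6]
brush 200 [ 83.3 -19.3]
```

Emit:
carry_out --increments '[[[0,0,0],[0,0,0],0.6],[[0,0,0],[0,0,0],0.3],[[0,0,0],[0,0,0],0],[[0,0,0],[0,0,0],0],[[0,0,0],[0,0,0],0],[[0,0,0],[0,-15,0],0],[[0,0,0],[0,-40,0],0],[[0,0,0],[0,-65,0],0],[[0,0,0],[0,-78,0],0],[[0,0,0],[0,-78,0],0]]'

```text
time_s: 10.38
ee_pos: [598.9, 135.4, 407.1]
ee_rot: [-89.6, 0.2, -100.0]
force: [0.3, 0.2, 1.8]
gripper_width: 90.4
```

```bash
python3 b.py
python3 - <<'E'
from h import *
f=pickle.load(open("scene0.pkl","rb"));W=pts(f);hsv=cv2.cvtColor(f["frame"],cv2.COLOR_BGR2HSV);H,S,V=[hsv[...,i] for i in range(3)];b=(320,225,430,310)
B=np.zeros((480,640),bool);B[b[1]:b[3],b[0]:b[2]]=1
m=B&(H>95)&(H<130)&(S>130)&(W[...,2]>40)&(W[...,2]<80);print("initial brush",m.sum(),np.median(injig(W[m]),0))
# pin from w4
s,f=pickle.load(open("w4.pkl","rb"));c,D,W=wpts(s,f);g=cv2.cvtColor(f["frame"],cv2.COLOR_BGR2GRAY)
sub=g[130:205,425:480];cv2.imwrite("pics/pin2.png",cv2.resize(sub,None,fx=8,fy=8,interpolation=2))
Z=W[130:205,425:480,2];m=Z>39.5;ij=np.argwhere(m);print("pin z>39.5",m.sum(),injig(W[130:205,425:480][m]).mean(0) if m.any() else 0)
m=(g>90);m[:130]=0;m[205:]=0;m[:,:435]=0;m[:,:470][:, :435]=0;m[:,470:]=0
k,l,st,ce=cv2.connectedComponentsWithStats(m.astype(np.uint8))
for i in range(1,k):
    if st[i,4]>20: q=injig(onplane(c,D,36)[l==i]);print(st[i],q.min(0),q.max(0))
inc([554.6,-359.3,404],-108.8)
E
```

```text
brush 213 [88.4 -2.6]
brush 247 [83.3 -4.3]
initial brush 211 [88.7 -2.7]
pin z>39.5 140 [-3.3 16.3]
[443 141  19  46 789] [-20.   -7.7] [14.4  6.9]
t 10.4833 pos [598.2 135.2 403.3] rot [ -90.   -0. -100.] F [-0.5 -0.4 -0.1] w 91.38735553612064 q [ 11.7  21.8  84.5   0.   73.7 111.7]
turn [0.  0.2 0. ] shift [494.6  -0.7  43. ]
```

View pics/pin2.png

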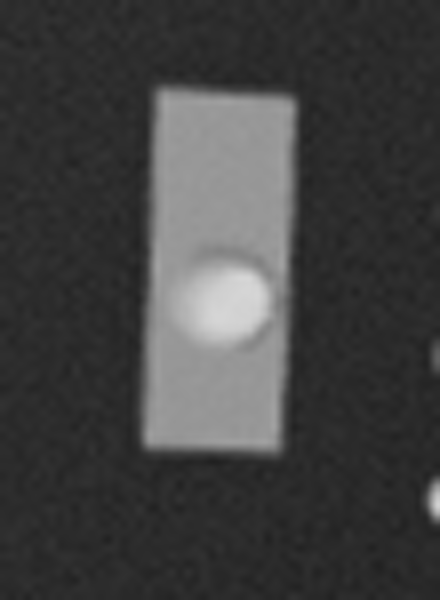

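The lever is at rest: the brush reads 88.4 against 88.7 at the start. The pin tip sits about 3 mm to the −x side of the slot's middle. Next, the carrier.

Emit:
carry_out --increments '[[[0,0.01,0],[25,0,2],0],[[0,0.02,0],[60,0,5],0],[[0,0.04,0],[98,0,8],0],[[0,0.05,0],[136,0,12],0],[[0,0.07,0],[174,0,15],0],[[0,0.08,0],[212,0,18],0],[[0,0.1,0],[250,0,22],0],[[0,0.11,0],[288,0,25],0],[[0,0.13,0],[326,0,28],0],[[0,0.1536,0],[364,0,32],0]]'

```text
time_s: 11.32
ee_pos: [565.8, -230.5, 401.6]
ee_rot: [-90.2, 0.0, -108.9]
force: [0.0, 0.3, 0.1]
gripper_width: 91.1
```

Emit:
carry_out --increments '[[[0,0,0],[35,0,-9],0],[[0,0,0],[70,0,-9],0],[[0,0,0],[105,0,-9],0],[[0,0,0],[127,0,-9],0],[[0,0,0],[127,0,-9],0],[[0,0,0],[127,0,-9],0]]'

```text
time_s: 11.82
ee_pos: [516.6, -347.0, 401.6]
ee_rot: [-90.2, 0.1, -108.9]
force: [-0.4, 0.9, -0.1]
gripper_width: 91.3
```

Run:
```python
from h import *
inc([554.6,-359.3,404],-108.8)
cam("wrist");s=env.state();f=cam("wrist");pickle.dump((s,f),open("w5.pkl","wb"));c,D,W=wpts(s,f);cv2.imwrite("pics/w5.png",f["frame"])
print(s["ee_pos"],s["ee_rot"])
hsv=cv2.cvtColor(f["frame"],cv2.COLOR_BGR2HSV);H,S,V=[hsv[...,i] for i in range(3)]
near=np.hypot(W[...,0]-554.6,W[...,1]+359.3)<100
for nm,m in(("green",near&(H>50)&(H<95)&(S>70)&(abs(W[...,2]-15)<4)),("plate",near&(W[...,2]>7)&(W[...,2]<40)),("sink",near&(abs(W[...,2]-51)<3))):
    p=W[m];r=cv2.minAreaRect(p[:,:2].astype(np.float32));print(nm,m.sum(),r,np.median(p[:,2]))
```

```text
t 11.8167 pos [ 516.6 -347.   401.6] rot [ -90.2    0.1 -108.9] F [-0.4  0.9 -0.1] w 91.32915875269306 q [-35.   22.8  83.3   0.   74.2  74. ]
turn [ 0. -0. -0.] shift [-0.7 -2.6 40. ]
[ 517. -346.  402.] [ -90.2    0.1 -108.8]
green 4976 ((552.6041259765625, -361.03521728515625), (79.68379211425781, 103.59696197509766), 72.09786224365234) 15.461630353732943
plate 7462 ((552.76025390625, -360.8780212402344), (84.40449523925781, 110.0802230834961), 71.98761749267578) 15.474280469975554
sink 1664 ((552.82275390625, -360.7965087890625), (30.30460548400879, 43.76486587524414), 71.64350128173828) 51.537097627125576
```

View pics/w5.png

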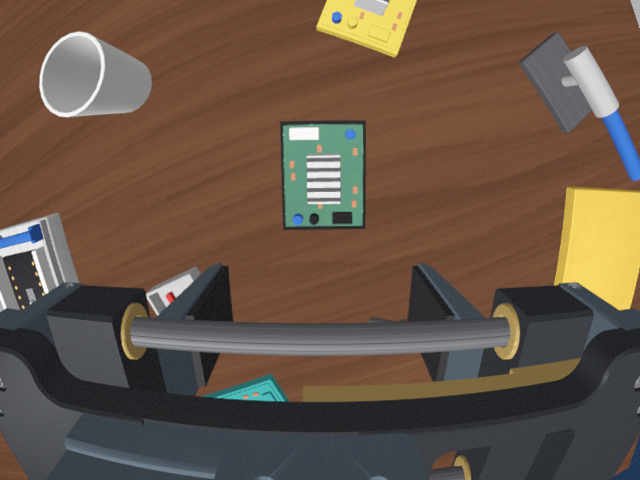

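The wrist view shows the real carrier (green on black) at (324,175), square to the jaws. It measures (552.8, −360.9) with yaw −18°.

Emit:
carry_out --increments '[[[0,-0.012,0],[1.4,0,20],0],[[0,-0.012,0],[1.4,0,39],0],[[0,-0.012,0],[1.4,35,39],0],[[0,-0.012,0],[1.4,72,39],0],[[0,-0.012,0],[1.4,108,39],0],[[0,-0.012,0],[1.4,135,39],0],[[0,-0.012,0],[1.4,155,39],0],[[0,-0.012,0],[1.4,165,39],0],[[0,-0.012,0],[1.4,165,39],0],[[0,-0.012,0],[1.4,165,39],0]]'

```text
time_s: 12.75
ee_pos: [554.3, -359.4, 239.1]
ee_rot: [-90.0, -0.0, -108.0]
force: [0.8, -0.5, 0.4]
gripper_width: 91.3
```

Run:
```python
from h import *
s=env.state();f=cam("wrist");c,D,W=wpts(s,f)
near=np.hypot(W[...,0]-553,W[...,1]+360)<60
m=near&(abs(W[...,2]-51)<4);p=W[m];print("sink",m.sum(),cv2.minAreaRect(p[:,:2].astype(np.float32)) if m.sum()>5 else 0)
inc([553,-360.4,212],-108.1)
```

```text
sink 4776 ((557.0723266601562, -359.9921875), (107.13511657714844, 37.56561279296875), 71.96363067626953)
t 12.8 pos [ 554.5 -359.8  240.2] rot [ -89.9   -0.  -108.1] F [-0.  -0.2  0.9] w 91.19226317635818 q [-34.   33.4  89.9   0.   56.6  74.1]
turn [-0.  0.  0.] shift [ 1.  28.1 -1.3]
```

Emit:
carry_out --force 50 --increments '[[[0,0,0],[0.5,15,-1],0],[[0,0,0],[1,28,-1],0],[[0,0,0],[1,28,-1],0],[[0,0,0],[1,28,-1],0.5],[[0,0,0],[1,28,-1],1],[[0,0,0],[1,28,-1],1],[[0,0,0],[1,28,-1],1],[[0,0,0],[1,28,-1],1],[[0,0,0],[1,28,-1],1],[[0,0,0],[1,28,-1],1]]'

```text
time_s: 13.63
ee_pos: [552.4, -360.8, 211.0]
ee_rot: [-90.0, -0.0, -108.1]
force: [-0.2, 0.5, -0.3]
gripper_width: 46.9
```

Emit:
carry_out --increments '[[[0,0,0],[0,0,0],1],[[0,0,0],[0,0,0],1],[[0,0,0],[0,0,0],1],[[0,0,0],[0,0,0],1]]'

```text
time_s: 13.97
ee_pos: [552.4, -360.8, 210.7]
ee_rot: [-90.0, -0.0, -108.1]
force: [0.2, -0.2, -0.4]
gripper_width: 29.7
```

Emit:
carry_out --increments '[[[0,0,0],[0,-15,0],1],[[0,0,0],[0,-40,0],1],[[0,0,0],[0,-70,0],1],[[0,-0.02,0],[-15,-95,-6],1],[[0,-0.04,0],[-45,-110,-18],1],[[0,-0.06,0],[-80,-110,-32],1],[[0,-0.08,0],[-115,-110,-46],1],[[0,-0.1,0],[-150,-110,-60],1],[[0,-0.12,0],[-185,-110,-74],1],[[0,-0.1414,0],[-220,-110,-88],1]]'

```text
time_s: 14.8
ee_pos: [536.4, -122.6, 320.4]
ee_rot: [-90.1, 0.0, -100.0]
force: [1.1, 0.7, -1.9]
gripper_width: 29.4
```

Run:
```python
from h import *
inc([*jig(-17.5,0),321],-100)
```

```text
t 14.8 pos [ 536.4 -122.6  320.4] rot [ -90.1    0.  -100. ] F [ 1.1  0.7 -1.9] w 29.43880515170913 q [-14.1  20.  100.2   0.   59.9  85.9]
turn [ 0.  0. -0.] shift [-164.6   -0.6  -39.2]
```

Emit:
carry_out --increments '[[[0,0,0],[-33,0,-8],1],[[0,0,0],[-68,0,-16],1],[[0,0,0],[-103,0,-25],1],[[0,0,0],[-136,0,-33],1],[[0,0,0],[-156,0,-38],1],[[0,0,0],[-166,0,-40.3],1],[[0,0,0],[-166,0,-40.3],1],[[0,0,0],[-166,0,-40.3],1],[[0,0,0],[-166,0,-40.3],1]]'

```text
time_s: 15.55
ee_pos: [526.5, 45.1, 320.6]
ee_rot: [-90.0, -0.0, -100.1]
force: [-0.2, -0.0, -2.9]
gripper_width: 29.8
```

Run:
```python
from h import *
cam("wrist");s=env.state();f=cam("wrist");pickle.dump((s,f),open("w6.pkl","wb"));c,D,W=wpts(s,f);cv2.imwrite("pics/w6.png",f["frame"])
inc([*jig(-17.5,0),258],-100)
hsv=cv2.cvtColor(f["frame"],cv2.COLOR_BGR2HSV);H,S,V=[hsv[...,i] for i in range(3)]
J=injig(W);near=(abs(J[...,0])<90)&(abs(J[...,1])<65)
m=near&(H>50)&(H<95)&(S>70)&(W[...,2]>100)&(W[...,2]<150);p=W[m];print("board",m.sum(),cv2.minAreaRect(J[m].astype(np.float32)),np.median(p[:,2]))
m=near&(W[...,2]>105)&(W[...,2]<150)&((S>40)|(V<60));print("plate",cv2.minAreaRect(J[m].astype(np.float32)))
m=(H>95)&(H<130)&(S>150)&(abs(W[...,2]-66)<4)&(abs(J[...,1])<80);print("brush",m.sum(),cv2.minAreaRect(J[m].astype(np.float32)))
m=near&(abs(W[...,2]-52)<4)&(S<60);print("rails",np.histogram(J[m][:,1],bins=np.arange(-64,65,4)))
```

```text
t 15.65 pos [526.5  44.9 320.6] rot [ -90.    -0.  -100.1] F [ 0.6 -0.4 -1.8] w 29.761999700994462 q [  3.6  18.2 103.   -0.   58.9 103.8]
turn [ 0. -0.  0.] shift [-1.4 62.6 -0.4]
board 9353 ((-17.696319580078125, -1.3297195434570312), (79.6023941040039, 104.44854736328125), 89.98733520507812) 125.40721556507225
plate ((-16.916736602783203, -1.3878860473632812), (83.4039306640625, 111.17601013183594), 89.8832015991211)
brush 3510 ((83.06106567382812, -0.00627899169921875), (132.69395446777344, 12.234809875488281), 89.88077545166016)
rails (array([  0,   4,  94, 273, 217,   0,   0,   0,   0,   0,   0,   0,   0,
         0,   0,   0,   0,   0,   0,   0,   0,   0,   0,   0,   0,   0,
         0, 235, 272,  79,   0,   0]), array([-64, -60, -56, -52, -48, -44, -40, -36, -32, -28, -24, -20, -16,
       -12,  -8,  -4,   0,   4,   8,  12,  16,  20,  24,  28,  32,  36,
        40,  44,  48,  52,  56,  60,  64]))
```

View pics/w6.png

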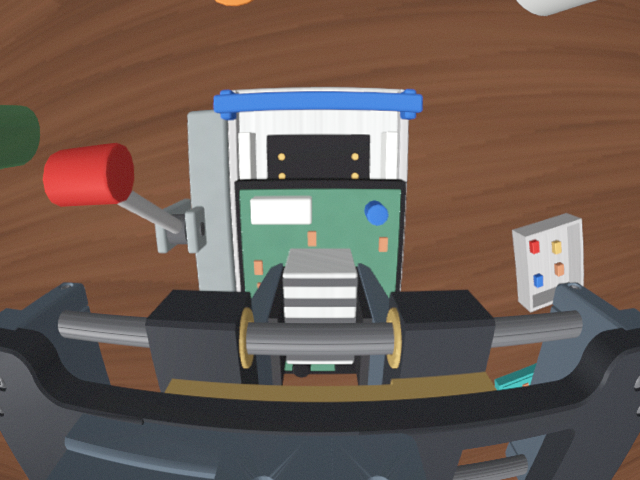

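The wrist view shows the carrier square over the channel, held by the sink at (320,310), with the lever at rest on the left. It sits 1.4 mm off centre in y, which I correct while lowering.

Emit:
carry_out --increments '[[[0,0,0],[-1.4,10,0],1],[[0,0,0],[-1.4,25,0],1],[[0,0,0],[-1.4,40,0],1],[[0,0,0],[-1.4,50,0],1],[[0,0,0],[-1.4,56,0],1],[[0,0,0],[-1.4,60,0],1],[[0,0,0],[-1.4,63,0],1],[[0,0,0],[-1.4,63,0],1],[[0,0,0],[-1.4,63,0],1]]'

```text
time_s: 16.4
ee_pos: [526.8, 47.6, 258.1]
ee_rot: [-89.9, 0.0, -100.0]
force: [-0.2, 0.2, -1.7]
gripper_width: 29.7
```

Emit:
carry_out --increments '[[[0,0,0],[0,1,0],1],[[0,0,0],[0,2,0],1],[[0,0,0],[0,3,0],1],[[0,0,0],[0,4,0],1],[[0,0,0],[0,4.5,0],1],[[0,0,0],[0,5,0],1],[[0,0,0],[0,5,0],1]]'

```text
time_s: 16.98
ee_pos: [526.6, 47.6, 252.7]
ee_rot: [-90.0, -0.0, -100.0]
force: [-0.0, 0.3, -2.5]
gripper_width: 29.8
```

Emit:
carry_out --increments '[[[0,0,0],[0,0.7,0],1],[[0,0,0],[0,1.2,0],1],[[0,0,0],[0,1.2,0],1],[[0,0,0],[0,1.2,0],1]]'

```text
time_s: 17.32
ee_pos: [526.6, 47.6, 252.5]
ee_rot: [-90.0, 0.0, -100.0]
force: [-3.0, 0.6, 5.4]
gripper_width: 29.6
```

The carrier is riding on the pin tip. Next I slide it in +x.

Emit:
carry_out --increments '[[[0,0,0],[0,0,1.3],1],[[0,0,0],[0,0,2.6],1],[[0,0,0],[0,0,4],1],[[0,0,0],[0,0,5.3],1],[[0,0,0],[0,0,6.6],1],[[0,0,0],[0,0,8],1],[[0,0,0],[0,0,8],1]]'

```text
time_s: 17.9
ee_pos: [533.9, 46.3, 252.1]
ee_rot: [-90.1, -0.0, -100.0]
force: [-1.5, 1.4, 2.3]
gripper_width: 29.5
```

Emit:
carry_out --increments '[[[0,0,0],[0,0,0.7],1],[[0,0,0],[0,0,1.4],1],[[0,0,0],[0,0,2],1],[[0,0,0],[0,0,2],1]]'

```text
time_s: 18.23
ee_pos: [536.8, 45.8, 251.2]
ee_rot: [-90.0, -0.0, -100.0]
force: [-0.6, 0.4, -1.3]
gripper_width: 29.6
```

The z fell and the contact force vanished, so the hole has reached the pin. I centre a bit more and go down.

Emit:
carry_out --increments '[[[0,0,0],[0,0,0.7],1],[[0,0,0],[0,0,1.3],1],[[0,0,0],[0,1,1.3],1],[[0,0,0],[0,2,1.3],1],[[0,0,0],[0,3,1.3],1],[[0,0,0],[0,3,1.3],1]]'

```text
time_s: 18.73
ee_pos: [537.6, 45.6, 248.2]
ee_rot: [-90.0, -0.0, -100.0]
force: [0.1, -0.4, -2.3]
gripper_width: 29.7
```

Underside at about 37.5 mm with no resistance: it has dropped over the pin. Pressing now.

Emit:
carry_out --increments '[[[0,0,0],[0,1,0],1],[[0,0,0],[0,2,0],1],[[0,0,0],[0,3,0],1],[[0,0,0],[0,4,0],1],[[0,0,0],[0,5,0],1],[[0,0,0],[0,6,0],1],[[0,0,0],[0,6,0],1]]'

```text
time_s: 19.32
ee_pos: [537.7, 45.6, 243.0]
ee_rot: [-90.0, 0.0, -100.0]
force: [-2.7, -0.1, 5.3]
gripper_width: 29.7
```

Emit:
carry_out --force 60 --increments '[[[0,0,0],[0,0.7,0],1],[[0,0,0],[0,1.4,0],1],[[0,0,0],[0,1.4,0],1],[[0,0,0],[0,1.4,0],1]]'

```text
time_s: 19.65
ee_pos: [537.7, 45.6, 241.9]
ee_rot: [-90.0, 0.0, -100.0]
force: [-3.1, -0.2, 7.1]
gripper_width: 29.6
```

Emit:
carry_out --increments '[[[0,0,0],[0,0.7,0],1],[[0,0,0],[0,1.4,0],1],[[0,0,0],[0,2,0],1],[[0,0,0],[0,2,0],1],[[0,0,0],[0,2,0],1]]'

```text
time_s: 20.07
ee_pos: [537.6, 45.6, 241.6]
ee_rot: [-89.9, 0.0, -100.0]
force: [-5.4, -0.2, 19.5]
gripper_width: 29.6
```

```bash
python3 b.py
python3 - <<'E'
from h import *
s=env.state();f=cam("wrist");c,D,W=wpts(s,f);cv2.imwrite("pics/w7.png",f["frame"])
hsv=cv2.cvtColor(f["frame"],cv2.COLOR_BGR2HSV);H,S,V=[hsv[...,i] for i in range(3)];J=injig(W)
near=(abs(J[...,0])<90)&(abs(J[...,1])<65);m=near&(H>50)&(H<95)&(S>70)&(W[...,2]>35)&(W[...,2]<65);print("board",m.sum(),cv2.minAreaRect(J[m].astype(np.float32)),np.percentile(W[m][:,2],[10,50,90]))
A=np.c_[J[m],np.ones(m.sum())];print("slopes",np.round(np.linalg.lstsq(A,W[m][:,2],rcond=None)[0],4))
m=(H>95)&(H<130)&(S>150)&(abs(W[...,2]-66)<4)&(abs(J[...,1])<80);print("brush",cv2.minAreaRect(J[m].astype(np.float32)))
print(s["ee_pos"],s["ee_rot"],s["force"],s["time_s"])
# bystanders moved?
f0=pickle.load(open("scene0.pkl","rb"));f1=cam("scene");d=np.abs(f0["frame"].astype(int)-f1["frame"]).max(2)>60
k,l,st,ce=cv2.connectedComponentsWithStats(cv2.morphologyEx(d.astype(np.uint8),cv2.MORPH_OPEN,np.ones((2,2))))
for i in range(1,k):
    if st[i,4]>15: print(st[i],end=";")
E
```

```text
brush 230 [88.4 -6.8]
brush 65 [76.9 34. ]
board 9430 ((-4.748935699462891, 1.4127349853515625), (108.45809936523438, 79.69462585449219), 0.09381300210952759) [45.6 46.4 47.3]
slopes [-0.  -0.  46.6]
brush ((83.29341125488281, -0.09712982177734375), (12.224006652832031, 132.49977111816406), 0.15295590460300446)
[537.6  45.6 241.6] [ -89.9    0.  -100. ] [-5.6 -0.4 18.3] 20.1667
[163   0   7   7  30];[173   0   5   5  17];[208   0  17  20 143];[273   0  33  44 716];[319   0  12  15 131];[369   0   5  11  44];[ 339    0   67  128 3241];[  97   10   90  101 3488];[192  20  14   8  39];[281  54  27  63 681];[313  79  20  31 496];[352  88   6  11  49];[346  99   5  12  48];[ 112  111   65   28 1026];[339 110   5  29  66];[311 114   6   9  34];[298 124   2   9  18];[321 125  13   5  37];[384 127  10  46 274];[307 128   6   9  26];[122 141   7   6  36];[341 144  17  25 307];[355 147  32  31 824];[331 150   7  12  63];[340 171   5  12  46];[347 172   3  11  24];[347 181  34  48 997];[338 227  14   3  33];[355 231  12   3  30];[330 232  23   9 111];[369 237  10   2  20];[326 238   9   6  31];[372 241  21   6  48];[337 245  40  41 850];[386 249   4   7  21];[192 271  41  36 930];
```

View pics/w7.png

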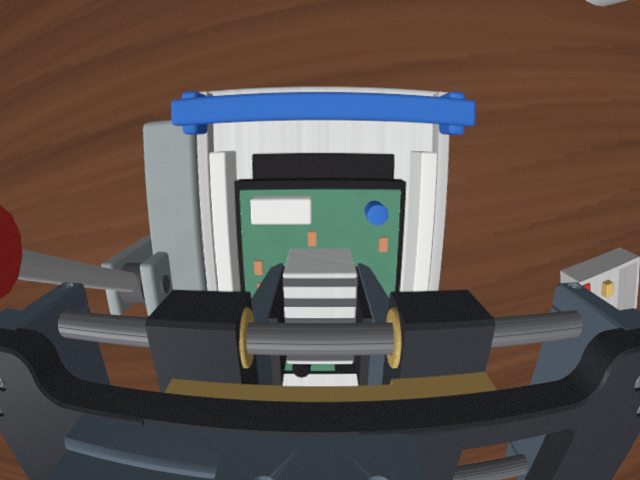

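The wrist view shows the carrier level between the rails, with its board top at 46.4 mm, which puts the underside at about 31 mm. The brush and lever are at rest. Against the starting picture, only the arm, the jig area and the carrier's old spot changed.

```bash
python3 -c "
from workcell import env
print(env.job_done());s=env.state();print(s['ee_pos'],s['force'],s['gripper_width'])"
```

```text
the job is handed in; nothing more can be done
None
the job is handed in; nothing more can be done
```

The job is done and handed in at about 20 s of the 67 s allowed; handing in gives no verdict.

- **Lever:** I pinched it end to end and pulled it until it stopped. At the stop the force rose and the brush no longer moved. I then eased it back along its arc at about 0.5 rad/s and released it only at rest. The brush read 88.4 mm afterwards, against 88.7 mm at the start.
- **Carrier:** I gripped it by the heat sink, lowered it between the rails onto the pin tip, and slid it about 11 mm in jig +x. The contact force vanished, the carrier dropped over the pin, and I pressed it down to the bed's stop.

**Last checks:**
- The carrier's underside was at about 31 mm. It was level and within about 0.1° of square, at about −2 mm in x and +1.4 mm in y in the jig frame.
- The upward force was about 18 N with the grip set to 60 N.
- Compared with the starting picture, only the arm, the jig area and the carrier's old spot had changed, so no bystander appears to have moved.

**Disagreements and slips:**
- The wrist camera put the jig about 3 mm further in −x than the fixed cameras did.
- During the pull the grip slipped roughly 10 mm in the pads, so the pull had to go further than the geometric 104 mm. The lever stayed held throughout.

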